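Close and latch the parts-washing box

ROBOT

A 6-joint arm with a two-finger parallel gripper is mounted at the origin on a cart in front of the work surface, level with it; the furniture and walls round the work are solid. World frame = base frame: x ahead of the robot, y to its left, z up, the work surface at z = 0. Lengths are in mm, angles in rad, forces in N, time in s.
With the tool pointing down it reaches from about 375 to 975 mm from the base axis. Payload 3.8 kg.
Tool frame: the origin (TCP) lies midway between the tips of the shut fingers; the grasp point (between the pads) lies 19 mm behind it; z points along the fingers, y is the line along which they close (so a half turn about z gives the same grasp; the last joint's range is limited). The gripper opens to 85 mm and grips with 20 to 120 N. Pads are 22 mm wide; open, the fingers measure 114 mm over their backs; the gripper's body (76 mm by 85 mm) begins 54 mm behind the grasp point. The pads swing forward as they close: fully open they stand 13 mm farther back than shut.
Start: joints at [-1.382, 0.264, 1.604, -0, 1.274, -0.037], TCP at [151.118, -657.861, 231.28] pointing down, gripper open.
Joint ranges: [-2.63, 2.63], [-0.94, 2.18], [0.31, 2.57], [-1.31, 4.45], [0, 2.66], [-2.55, 2.55]. Speed limits (rad/s): [2.57, 2.57, 3.14, 3.14, 3.14, 3.14].

INTERFACE

Orientations are given as [roll, pitch, yaw] about the fixed x, y, z axes, in that order (R = Rz(yaw) Ry(pitch) Rx(roll)).
In Python, from station import robot, effector, cams, job gives the robot as it stands. Calls block until the motion is done:
- robot.move_pose(position, orientation): joint-space move of the TCP to a pose.
- robot.move_l(position, vel=150, attitude=None): straight line of the TCP; attitude=None keeps the orientation; vel is the mean speed in mm/s.
- robot.move_joints(angles): joint-space move.
- effector.grip(opening, force=None): finger opening in mm; force is the grip in N (None keeps the last); returns when the fingers have stopped.
- robot.dwell(seconds).
- robot.ik(position, orientation): joint angles nearest the present ones, or None.
- cams.snapshot(name): name is "scene" or "top"; returns (picture, depth): 400x640x3 uint8, red, green, blue; 400x640 float32, mm along the optical axis (not along the pixel's ray), 0 where there is no reading.
- cams.camera_info(name): a dict with "K" (3x3 intrinsics, pixels), "D" ([k1, k2, p1, p2, k3] as OpenCV has them; the pictures are not rectified), "R" (3x3) and "t" (3): a world point X has camera coordinates R X + t. Camera axes: x right, y down, z forward; pixel columns grow to the right and rows downward; lengths in mm; the calibration is good to about 2 mm. A picture is of the moment at which its call begins. camera_info takes no time and is no camera call.
A pose or a line that the arm cannot do raises robot.MotionError and nothing moves.
- job.finish_job(): hands the job in; it is judged then, once.
Readings, each from a call of its own:
- robot.read_clock(): time.
- robot.read_qpos(): joint angles.
- robot.read_qvel(): joint speeds.
- robot.read_joint_efforts(): joint torques, N m.
- robot.read_tool_pos(): TCP position.
- robot.read_eef_rot(): TCP orientation.
- robot.read_force(): force on the tool from outside, world axes, zero at the start.
- robot.read_torque(): the same for the moment, N m.
- robot.read_grip_width(): finger opening in mm.
- robot.read_grasp_force(): force on a finger pad.
Only numpy, scipy, OpenCV 4.12 (cv2) and the standard library are available. Lean on these libraries where they do the work, as an engineer would, in place of code of your own. Each camera call takes 0.05 s, during which the arm holds its last target. There are 200 camera calls.

TASK

The piston and the bearing rings are in the steel washing box: close it ready for the tumbler. Tuck the plain end of the loose lid under the box's overhanging lip, lower the other end so that the lid lies level inside the rim with its catch over the latch, then swing the latch's wire loop over the catch and push the lever down past centre until it snaps flat against the box. If the loop has fallen in over the opening, swing it out of the way before the lid goes in. The parts stay in the box, and the spray can, the grease tin and the thread-lock bottle round it stay standing where they are.

Things in the scene. Friction and masses are not known exactly. Their poses are not given: they have to be found in the camera images.
- wash_box: Open slotted steel box, too heavy to shift, 190 x 131 mm, rim 76 mm high. Origin: centre of underside; +x to the lip end, -x to the latch end (wall outer face x=-95). Lid recess x +-92.5, y +-63, ledge (seat) z=70; side rims flare out to z=83. Lip at the +x end: overhangs from x=80 to the wall at 92.5, underside z=77.5, top 80.5. The opening between lip and latch-end rim is 172.5 mm.
- lid: Loose slotted steel lid, about 0.35 kg, plate 180 x 120 x 4 mm, lying handle up. Origin: centre of its underside; +x is the plain end that goes under the lip, the -x end bears the catch. Closed, its frame stands on the box's frame at z=70. Catch: bright plate 20 mm wide from the -x end out to x=-113, top at z=9, with an upturned tip at x=-113 to -110, up to z=15.
- lid_handle (a point): Middle of the lid's black bar handle, 29 mm above the lid's underside. The bar lies along the lid's x, 64 mm long, 14 mm wide (y), 10 mm high, on posts at x=+-26; 20 mm free under it. Axes as the lid's.
- tongue_edge (a point): Middle of the lid's plain edge, half way up its 4 mm thickness: lid x=90, y=0, z=2. Closed it is under the box's lip.
- catch_throat (a point): Where the loop's bar rests on the catch when hooked: lid x=-107.5, y=0, z=11.5, on the catch plate just inside (lid side of) its upturned tip.
- latch_lever (a joint): Lever of the draw latch, rad, pivot pin along the box's y at box x=-110, z=50. 18 mm wide. 0 = open, pointing up and outward (42 deg from straight up); growing = turned outward and down; 2.443 = closed, pointing down along the wall, its stop. It stays where left. The loop's pivot on it is 14 mm from the pin, at 60 deg + joint value from straight up. Toggle point near 2.0; past it it snaps shut.
- latch_loop (a joint): Hinge of the wire loop on the lever, rad. 0 = leaning outward on its stop (loop's angle from straight up, outward = 20 deg + lever value); growing swings it up and inward over the box. So the loop's outward lean = 20 deg + lever - loop; negative = fallen inward. It swings freely and falls to either side by its weight; inward it comes to rest on the rim or the catch.
- loop_spring (a joint): How far the spring-loaded loop is drawn out of its tubes, m: 0 slack to 0.008, 5 N per mm. About 0.003 when hooked and closed.
- loop_bar (a point): Middle of the loop's cross bar, 5 mm thick, 36 mm long along the box's y, 41.5 mm from the loop's pivot when slack; legs 4.4 mm thick, 18 mm to either side. It passes inward over the catch's tip and drops behind it; turning the lever down then draws it outward along the catch plate into the throat.
- lever_tip (a point): Outer end of the lever's bent-up thumb tab: 37 mm along the lever from the pin and 11 mm square to it, on the side that faces up when the lever is level and outward when it is closed. Push this tab down, then in towards the wall; peak push about 5 N. Closed, it is 25 mm out from the wall (past the catch's tip, 18 mm out) at z=13.
- piston: Piston 68 mm across, 59 mm high, loose in the box near the latch end. Origin: centre of its underside.
- race: Bright bearing race, 75 mm ring, 20 mm high, loose in the box. Origin: centre of its underside.
- bearing: Ball bearing, 47 mm across, 14 mm high, loose in the box. Origin: centre of its underside.
- spray_can: Standing spray can, orange cap, 53 mm across, 186 mm high, between the box's and the lid's places, at the back. Origin: centre of its underside. Leave it alone.
- grease_tin: Green and yellow grease tin, 67 mm across, 58 mm high, between the two places, at the front. Origin: centre of its underside. Leave it alone.
- threadlock: Standing flat red bottle with cream nozzle, 24 x 44 x 137 mm, close beside the latch: 80 to 92 mm from its middle on the box's +y side, taller than the box. Origin: centre of its underside. Leave it alone.
Things that resemble listed ones, but are neither listed nor needed, are in the scene too. Leave any orange look-alike of the piston alone.

How it is judged:
By the outcome, as a careful person would: the job done as asked, in the order asked, and still so for the second after the job is handed in, with the robot touching nothing.
It also fails if it takes over 72 s, if anything falls off the work surface, if the arm or the gripper's body presses on something with over 40 N, if the wrist force passes 120 N, or if a joint passes its speed limit or range.

## Working session

There is one attempt and no reset: what is moved stays moved. The work goes in short steps, each a Python script; the robot and the scene stay as the last script left them, time stands still between calls to the robot, and variables do not carry over. Pictures are saved under pics/ and viewed, at most 10 in all, crops included, and the job is handed in when it is done.

```bash
mkdir -p pics; ls
python3 - <<'E'
from station import robot, effector, cams, job
import cv2,numpy as np
for n in ("scene","top"):
    p,d=cams.snapshot(n); np.savez(f"s0_{n}.npz",p=p,d=d)
    cv2.imwrite(f"pics/{n}0.png",p[:,:,::-1]); i=cams.camera_info(n); print(n,i["K"],i["D"],i["R"],i["t"])
print(robot.read_clock(),robot.read_force(),robot.read_eef_rot())
E
```

```text
pics
scene [[463.27640258   0.         320.031209  ]
 [  0.         463.27640258 199.92278803]
 [  0.           0.           1.        ]] [-0.07519589  0.          0.          0.          0.        ] [[ 0.44237739 -0.89647983  0.02502343]
 [-0.38706733 -0.21602333 -0.89638876]
 [ 0.80900008  0.38685636 -0.44256189]] [-331.27552658  289.33495056 1087.94846793]
top [[499.40902202   0.         321.24214663]
 [  0.         499.40902202 201.94719597]
 [  0.           0.           1.        ]] [-0.15835481  0.          0.          0.          0.        ] [[-0.02433936 -0.99964297 -0.01102399]
 [-0.98694399  0.02578345 -0.15898668]
 [ 0.15921416  0.00701042 -0.98721918]] [ -74.27781814  556.95052265 1399.17127822]
0.1 [0.45300004 0.2362585  0.12499193] [-3.13955580e+00 -5.60948458e-05  2.25803917e-01]
```

View pics/scene0.png

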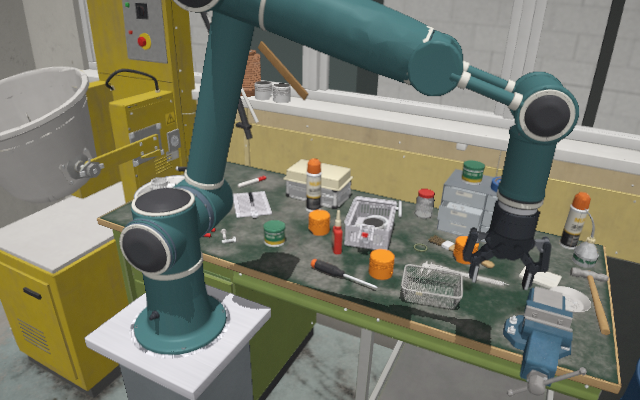

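View pics/top0.png

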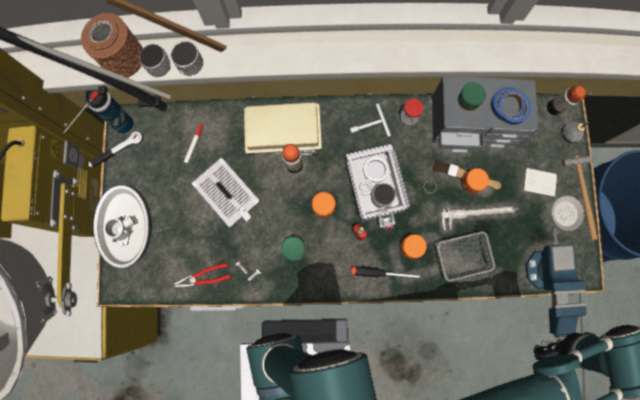

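The scene view shows the box at about (370,222), the red bottle at (338,235) and the arm off to the right. In the top view the box is at (377,183) with the latch at (387,222), facing the robot. The lid is at (225,190) with its catch at (250,215). The candidate cans are the spray can at (291,155) and the grease tin at (292,248). I'll enlarge the box and the lid.

```bash
cat > h.py <<'E'
import cv2,numpy as np
from station import robot, effector, cams, job
def ray(n,uv):
    i=cams.camera_info(n);R=np.array(i["R"]);t=np.array(i["t"])
    q=cv2.undistortPoints(np.array(uv,float).reshape(-1,1,2),np.array(i["K"]),np.array(i["D"])).reshape(-1,2)
    return -R.T@t, np.c_[q,np.ones(len(q))]@R
def onz(n,uv,z):
    o,d=ray(n,uv); s=(z-o[2])/d[:,2]; return o+s[:,None]*d
def proj(n,X):
    i=cams.camera_info(n);R=np.array(i["R"])
    return cv2.projectPoints(np.array(X,float).reshape(-1,1,3),cv2.Rodrigues(R)[0],np.array(i["t"]),np.array(i["K"]),np.array(i["D"]))[0].reshape(-1,2)
def cloud(n,d):
    v,u=np.mgrid[0:400,0:640]; o,r=ray(n,np.c_[u.ravel(),v.ravel()]); i=cams.camera_info(n)
    return (o+r*d.reshape(-1,1)).reshape(400,640,3)
E
python3 - <<'E'
from h import *
p=np.load("s0_top.npz")["p"][:,:,::-1]; q=np.load("s0_scene.npz")["p"][:,:,::-1]
a=cv2.resize(p[135:245,330:430],(400,440),interpolation=cv2.INTER_CUBIC)   # x4
b=cv2.resize(p[145:235,180:270],(360,360),interpolation=cv2.INTER_CUBIC)
im=np.zeros((440,780,3),np.uint8); im[:,:400]=a; im[:360,410:770]=b
cv2.imwrite("pics/c1.png",im)
a=cv2.resize(q[180:280,300:420],(720,600),interpolation=cv2.INTER_CUBIC); cv2.imwrite("pics/c2.png",a)
P=cloud("top",np.load("s0_top.npz")["d"])
# box: points above 60 in region; lid region
for nm,(u0,u1,v0,v1),zl,zh in (("box",(335,425,138,240),60,90),("lid",(185,265,150,230),-5,45)):
    X=P[v0:v1,u0:u1].reshape(-1,3); m=(X[:,2]>zl)&(X[:,2]<zh); X=X[m]
    print(nm,m.sum(),np.percentile(X,[1,50,99],axis=0).round(0).tolist(), np.histogram(X[:,2],bins=10))
E
```

```text
box 1660 [[448.0, -334.0, 61.0], [578.0, -261.0, 71.0], [705.0, -170.0, 86.0]] (array([119, 211, 279, 246, 188, 185, 234, 125,  57,  16]), array([60.03118479, 62.96819095, 65.90519711, 68.84220328, 71.77920944,
       74.71621561, 77.65322177, 80.59022794, 83.5272341 , 86.46424027,
       89.40124643]))
lid 5821 [[489.0, 84.0, -5.0], [604.0, 204.0, 0.0], [730.0, 324.0, 31.0]] (array([2232, 2475,  851,  143,   27,    5,    3,   20,   43,   22]), array([-4.99683035, -0.59556927,  3.80569181,  8.20695289, 12.60821398,
       17.00947506, 21.41073614, 25.81199722, 30.2132583 , 34.61451938,
       39.01578047]))
```

View pics/c1.png

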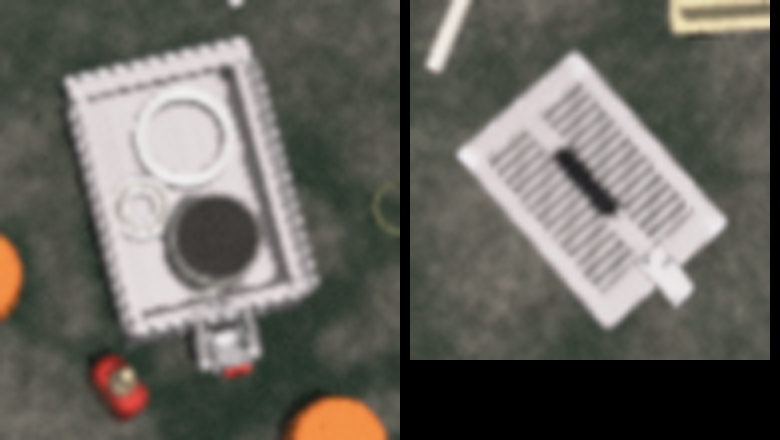

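View pics/c2.png

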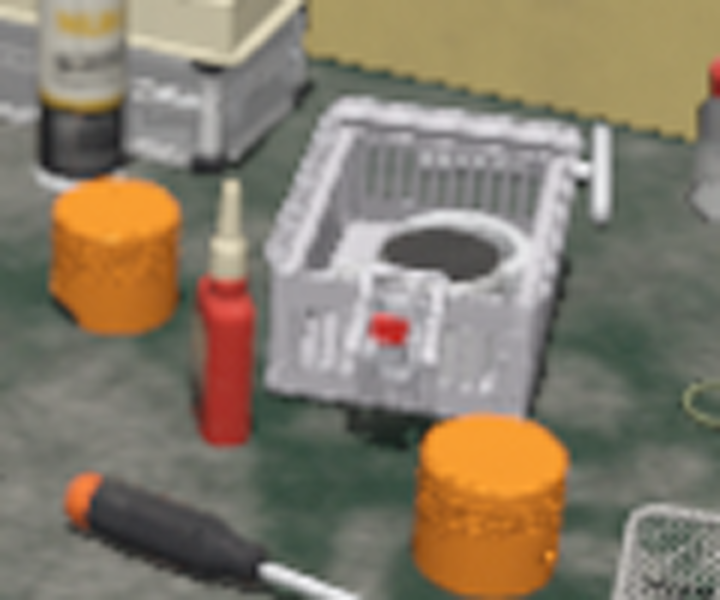

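The top crop shows the box's rim corners at crop (67,80), (245,40), (315,285) and (130,332), with the piston, race and bearing inside. The latch is at (225,345), its red tab at (237,370), and the red bottle at (120,385). The lid's corners are at (573,52), (462,155), (725,222) and (610,327), with the catch tip at (680,300). In the scene crop the dark piston is in the box, and both orange cylinders at (115,255) and (490,500) are the decoys outside it. The loop looks raised or fallen inward, so I'll measure it.

Run:
```python
from h import *
T=np.load("s0_top.npz");p=T["p"];P=cloud("top",T["d"])
hsv=cv2.cvtColor(p,cv2.COLOR_RGB2HSV); m=((hsv[...,2]>135)&(hsv[...,1]<60)).astype(np.uint8)
def comp(u,v,w,h,z):
    k=np.zeros_like(m);k[v:v+h,u:u+w]=m[v:v+h,u:u+w]; k=cv2.morphologyEx(k,cv2.MORPH_CLOSE,np.ones((3,3)))
    c=max(cv2.findContours(k,cv2.RETR_EXTERNAL,cv2.CHAIN_APPROX_NONE)[0],key=cv2.contourArea)
    return onz("top",c.reshape(-1,2),z)[:,:2].astype(np.float32),c
print("cam",ray("top",[[0,0]])[0],ray("scene",[[0,0]])[0])
L,c=comp(185,150,85,85,4)
def rect(X):
    (cx,cy),(w,h),a=cv2.minAreaRect(X); return np.round([cx,cy,w,h,a],1)
print("lid rect (with catch)",rect(L))
lc=onz("top",[[220.75,158],[193,183.75],[230,226.75],[258.75,200.5]],4)[:,:2];print("lid corners",lc.round(0).tolist(),lc.mean(0))
fx=(lc[0]+lc[1]-lc[2]-lc[3])/2;print("lid len",np.linalg.norm(fx),"yaw",np.degrees(np.arctan2(fx[1],fx[0])),"w",np.linalg.norm(lc[1]-lc[0]))
tip=onz("top",[[247.5,220]],14);print("catch tip",tip)
# handle
k=((hsv[...,2]<70)).astype(np.uint8);k2=np.zeros_like(k);k2[175:205,210:240]=k[175:205,210:240]
n,lab,st,ce=cv2.connectedComponentsWithStats(k2);i=1+np.argmax(st[1:,4]);H=onz("top",np.argwhere(lab==i)[:,::-1],34)[:,:2].astype(np.float32);print("handle",rect(H),st[i])
B,c=comp(340,140,75,78,81);print("box rect",rect(B))
bc=onz("top",[[330+67/4,135+80/4],[330+245/4,135+40/4],[330+315/4,135+285/4],[330+130/4,135+332/4]],81)[:,:2]
print("box corners",bc.round(0).tolist(),bc.mean(0)); fx=(bc[0]+bc[1]-bc[2]-bc[3])/2;print("len",np.linalg.norm(fx),np.degrees(np.arctan2(fx[1],fx[0])),"w",np.linalg.norm(bc[1]-bc[0]),np.linalg.norm(bc[2]-bc[3]))
S=np.load("s0_scene.npz")["p"]
for n,q,w in (("top",p,(350,215,60,30)),("scene",S,(325,200,70,60))):
    h=cv2.cvtColor(q,cv2.COLOR_RGB2HSV);r=((h[...,1]>150)&((h[...,0]<5)|(h[...,0]>172))).astype(np.uint8)
    kk=np.zeros_like(r);u,v,a,b=w;kk[v:v+b,u:u+a]=r[v:v+b,u:u+a]
    N,lab,st,ce=cv2.connectedComponentsWithStats(kk)
    for j in range(1,N):
        if st[j,4]>4: print(n,"red",ce[j].round(1),st[j])
```

```text
cam [ 325.10322528  -98.42019113 1469.01759814] [-621.60948932 -655.35850996  749.13077844]
lid rect (with catch) [592.4 194.6 203.4 123.4  40.4]
lid corners [[705.0, 215.0], [627.0, 299.0], [494.0, 185.0], [571.0, 98.0]] [599.17755732 199.23510409]
lid len 176.72875610176547 yaw 40.74453917408051 w 114.7345511329323
catch tip [[511.52116503 130.68634305  14.        ]]
handle [599.8 198.9  58.2   9.9  40.1] [217 183  14  15  64]
box rect [ 599.  -250.2  208.2  141.8   12.2]
box corners [[683.0, -165.0], [710.0, -294.0], [530.0, -335.0], [500.0, -203.0]] [ 605.85636282 -249.22674983]
len 185.34984909987165 12.307126437855494 w 131.9207672563434 135.26137891655844
top red [355.9 227.1] [353 224   8   9  40]
top red [389.  227.6] [387 227   5   2   5]
top red [362.  235.2] [357 232  10   7  46]
scene red [337.4 239.7] [333 227   9  27 207]
scene red [364.5 234.4] [362 233   6   4  16]
```

```bash
cat >> h.py <<'E'
BOX=[606.5,-249.,np.radians(12.25)]; LID=[600.,199.5,np.radians(40.4)]
def w(p,F=None):
    F=BOX if F is None else F; c,s=np.cos(F[2]),np.sin(F[2]); p=np.atleast_2d(np.array(p,float))
    return np.c_[F[0]+c*p[:,0]-s*p[:,1],F[1]+s*p[:,0]+c*p[:,1],p[:,2]].squeeze()
E
python3 - <<'E'
from h import *
pts={(0,255,0):[[95,65,80.5],[95,-65,80.5],[-95,-65,76],[-95,65,76]],(255,0,0):[[80,60,80.5],[80,-60,80.5]],
(0,255,255):[[-88,18,81],[-88,-18,81]],(255,0,255):[[-136,18,96],[-136,-18,96]],(0,128,255):[[-127,9,85],[-127,-9,85]]}
im=[]
for n,(u,v,a,b) in (("top",(335,140,70,100)),("scene",(335,190,70,100))):
    q=np.ascontiguousarray(np.load(f"s0_{n}.npz")["p"][v:v+b,u:u+a,::-1]); q=cv2.resize(q,None,fx=5.6,fy=5.6,interpolation=cv2.INTER_CUBIC)
    for c,X in pts.items():
        for x in proj(n,w(X)): cv2.circle(q,tuple(np.round((x-[u,v]+.5)*5.6).astype(int)),3,c,-1)
    im.append(q)
cv2.imwrite("pics/ov.png",np.hstack(im))
effector.grip(0,40)
a=[np.pi,0,BOX[2]]
print(robot.ik(w([-62,0,140]),a)); robot.move_pose(w([-62,0,140]),a); print(robot.read_clock(),robot.read_tool_pos(),robot.read_qpos())
E
```

```text
[-4.88822973e-01  2.06253612e-01  1.84962758e+00 -4.44089210e-16
  1.08571146e+00  8.68170520e-01]
2.9083 [ 545.80212835 -263.20407319  140.32558666] [-4.90261811e-01  2.06168683e-01  1.84907973e+00 -3.46180563e-04
  1.08566644e+00  8.68019423e-01]
```

View pics/ov.png

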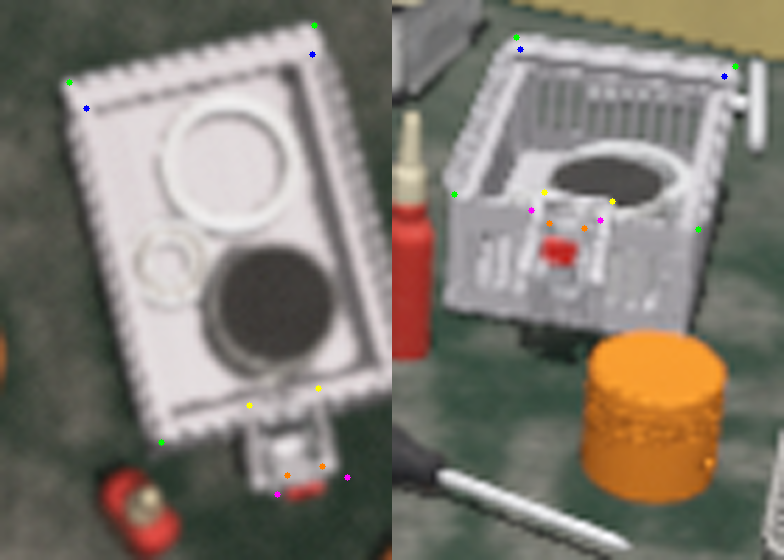

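The overlay shows the rim marks landing on the box's corners. The red tab sits lower and further out than it would at lever 0, so the lever is partly turned. The legs end at the rim and nothing lies beyond the tab, so the loop has fallen inward. I'll swing it out.

```bash
cat >> h.py <<'E'
def tab(q):
    a=np.radians(42)+q; return np.array([-110-37*np.sin(a)+11*np.cos(a),0,50+37*np.cos(a)+11*np.sin(a)])
def inbox(X):
    c,s=np.cos(BOX[2]),np.sin(BOX[2]); X=np.atleast_2d(X)-[BOX[0],BOX[1],0]; return np.c_[c*X[:,0]+s*X[:,1],-s*X[:,0]+c*X[:,1],X[:,2]]
E
python3 - <<'E'
from h import *
for q in np.arange(0,1.0,.1):
    print(q.round(1),*[ (proj(n,w(tab(q)))-c).round(1) for n,c in (("top",[389,227.6]),("scene",[364.5,234.4]))])
print("bottle",inbox(onz("top",[[355.9,227.1],[362,235.2],[359.5,231]],105)).round(0))
for x,z,v in ((-62,80,80),(-85,80,40),(-97,82,40),(-107,86,40),(-118,88,40)):
    robot.move_l(w([x,0,z]),vel=v); print(x,robot.read_force().round(1))
robot.move_l(w([-110,0,170]),vel=200)
robot.move_pose(w([0,100,230]),[np.pi,0,BOX[2]])
robot.move_pose(w([0,0,270],LID),[np.pi,0,LID[2]]);print(robot.read_clock())
effector.grip(60)
im=[]
for n,(u,v,a,b) in (("top",(335,140,70,100)),("scene",(335,190,70,100))):
    p,d=cams.snapshot(n);np.savez(f"s1_{n}.npz",p=p,d=d); im.append(cv2.resize(p[v:v+b,u:u+a,::-1],None,fx=5.6,fy=5.6,interpolation=cv2.INTER_CUBIC))
cv2.imwrite("pics/l1.png",np.hstack(im))
E
```

```text
0.0 [[-0.2 -4.2]] [[ 1.2 -4.7]]
0.1 [[ 0.1 -3. ]] [[ 1.  -3.5]]
0.2 [[ 0.3 -1.8]] [[ 0.8 -2.3]]
0.3 [[ 0.4 -0.7]] [[ 0.5 -1.1]]
0.4 [[0.5 0.4]] [[0.3 0.2]]
0.5 [[0.6 1.3]] [[0.1 1.5]]
0.6 [[0.7 2.2]] [[-0.1  2.8]]
0.7 [[0.7 2.9]] [[-0.2  4.2]]
0.8 [[0.7 3.5]] [[-0.4  5.5]]
0.9 [[0.6 4. ]] [[-0.6  6.8]]
bottle [[-117.   94.  105.]
 [-142.   83.  105.]
 [-129.   87.  105.]]
-62 [-0.6 -0.2 -0.8]
-85 [2.  2.2 3.2]
-97 [1.  0.9 4.3]
-107 [-0.1 -0.1  0. ]
-118 [0.  0.3 0.1]
8.4
```

View pics/l1.png

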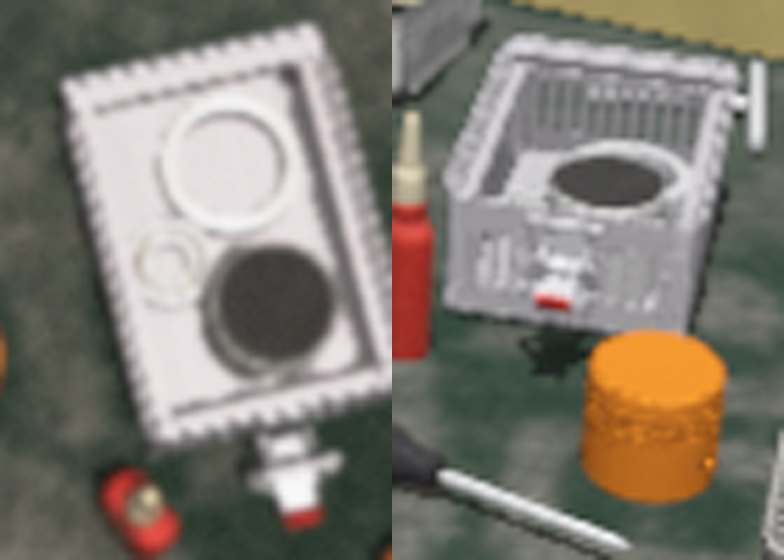

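The lever has turned further out: the tab is now at (305,518) in the top crop and (552,300) in the scene crop. No legs show on the outside. A line just under the rim at (530–605,222) suggests the bar now leans on the outer wall. I'll work out the lever angle and check that with an overlay.

Run:
```python
from h import *
obs={}
for n,(u,v,a,b) in (("top",(375,215,30,25)),("scene",(350,225,25,25))):
    q=np.load(f"s1_{n}.npz")["p"];h=cv2.cvtColor(q,cv2.COLOR_RGB2HSV);r=((h[...,1]>120)&((h[...,0]<6)|(h[...,0]>170)))
    k=np.argwhere(r[v:v+b,u:u+a]).mean(0)[::-1]+[u,v]; obs[n]=k
Q=np.arange(0,2.4,.05); e=[sum(np.linalg.norm(proj(n,w(tab(q)))-obs[n])**2 for n in obs) for q in Q]; q=Q[np.argmin(e)]
print(obs,q,min(e)); a=np.radians(60)+q; pv=np.array([-110-14*np.sin(a),0,50+14*np.cos(a)]); print("pivot",pv)
im=[]
cand={}
for i,lean in enumerate(np.radians([-55,-35,-15,20+np.degrees(q)])): cand[[(0,255,255),(0,255,0),(255,255,0),(255,0,255)][i]]=pv+[-41.5*np.sin(lean),0,41.5*np.cos(lean)]
for n,(u,v,a_,b) in (("top",(370,205,40,40)),("scene",(345,215,40,40))):
    g=cv2.resize(np.load(f"s1_{n}.npz")["p"][v:v+b,u:u+a_,::-1],None,fx=10,fy=10,interpolation=cv2.INTER_CUBIC)
    for c,X in cand.items():
        for s in (18,-18): cv2.circle(g,tuple(np.round((proj(n,w(X+[0,s,0]))[0]-[u,v]+.5)*10).astype(int)),3,c,-1)
    for s in (14,-14): cv2.circle(g,tuple(np.round((proj(n,w(pv+[0,s,0]))[0]-[u,v]+.5)*10).astype(int)),3,(0,0,255),-1)
    im.append(g)
    for k,X in cand.items(): print(n,X.round(0))
cv2.imwrite("pics/ov2.png",np.hstack(im))
```

```text
{'top': array([388.88888889, 232.38888889]), 'scene': array([362.625, 243.625])} 1.1 1.4109321516902833
pivot [-121.73801222    0.           42.36985786]
top [-88.   0.  66.]
top [-98.   0.  76.]
top [-111.    0.   82.]
top [-163.    0.   47.]
scene [-88.   0.  66.]
scene [-98.   0.  76.]
scene [-111.    0.   82.]
scene [-163.    0.   47.]
```

View pics/ov2.png

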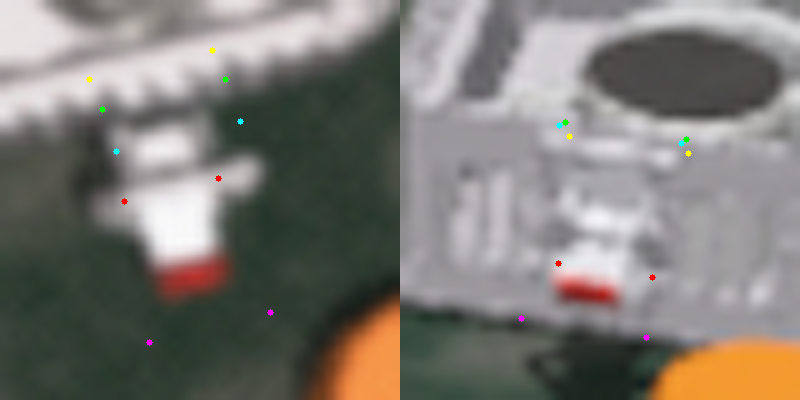

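The bar shows at (180,188) in the top half, spanning its full 40 mm or so, and at (617,147) in the scene half. That is near upright rather than on the wall. I'll triangulate it.

Run:
```python
from h import *
o1,d1=ray("top",[[387.5,223.3]]);o2,d2=ray("scene",[[366.2,229.2]]);A=np.c_[d1[0],-d2[0]];s=np.linalg.lstsq(A,o2-o1,rcond=None)[0]
print(inbox(o1+s[0]*d1[0]),inbox(o2+s[1]*d2[0]))
for q in (.9,1.1):
  a=np.radians(60)+q; pv=np.array([-110-14*np.sin(a),0,50+14*np.cos(a)])
  for l in (-10,0,10,20,30,40): 
    X=pv+[-41.5*np.sin(np.radians(l)),0,41.5*np.cos(np.radians(l))]; print(q,l,X.round(0),proj("top",w(X)).round(1),proj("scene",w(X)).round(1))
P=cloud("top",np.load("s1_top.npz")["d"]);print(inbox(P[218:236,384:393].reshape(-1,3)).round(0)[:,2].reshape(18,9).astype(int))
```

```text
[[-125.48324243    3.60523779   84.93474936]] [[-124.51073548   -1.01009353   85.69510903]]
0.9 -10 [-116.    0.   86.] [[387.9 219.6]] [[366.3 227.7]]
0.9 0 [-123.    0.   86.] [[388.6 222.1]] [[366.  228.7]]
0.9 10 [-130.    0.   86.] [[389.2 224.6]] [[365.5 230.1]]
0.9 20 [-137.    0.   84.] [[389.8 227.1]] [[365.1 231.8]]
0.9 30 [-144.    0.   81.] [[390.2 229.5]] [[364.7 233.9]]
0.9 40 [-150.    0.   77.] [[390.6 231.7]] [[364.3 236.1]]
1.1 -10 [-115.    0.   83.] [[387.7 219.3]] [[366.3 228.2]]
1.1 0 [-122.    0.   84.] [[388.4 221.7]] [[366.  229.2]]
1.1 10 [-129.    0.   83.] [[389.  224.3]] [[365.6 230.6]]
1.1 20 [-136.    0.   81.] [[389.5 226.7]] [[365.1 232.4]]
1.1 30 [-142.    0.   78.] [[390.  229.1]] [[364.7 234.4]]
1.1 40 [-148.    0.   74.] [[390.3 231.3]] [[364.3 236.7]]
[[  49   49   56   47   56   51   57   -2   -2]
 [  57   54   52   57   49   57   51   -6   -1]
 [  57   55   56   55   56   47   51   61   -1]
 [  56   52   55   -5   41   55   41   53   83]
 [  46   49   53   45   50   87   87   86   89]
 [  81   85   88   89   83   88   87   90   61]
 [  87   86   84   90   44   50   52   42   -2]
 [  41   48   50   47   48   44   47   43   -3]
 [   0   48   46   47   44   44   41    1    1]
 [  38   52   51   40   47   48   48   -3    0]
 [  -2   49   47   48   52   49   45   -3   -4]
 [   3   45   42   49   42   43   47   -2   -5]
 [  -7    3   45 1469   47   50   42   49   -4]
 [   3   -6   48   50   54   57   55   54   -4]
 [  -1   -2   -3   53   56   56   61   46   -4]
 [  -2    4   -5   55   53   -1    1    5    1]
 [  -1    1   -1   -4  -10    2   -3   -3    0]
 [  -7   -4   -2   -2    4    1   -2    8    1]]
```

The bar is standing almost upright at box (-125, 0, 85), and the lever is at about 1.1. For the hooking step the lever needs to be back near 0.15. I'll grip the bar, lift it to draw the lever back up, lean it outward and release.

```bash
cat >> h.py <<'E'
def snap(fn,views,f):
    im=[]
    for n,(u,v,a,b) in views:
        p,d=cams.snapshot(n);np.savez(fn+"_"+n+".npz",p=p,d=d); im.append(cv2.resize(p[v:v+b,u:u+a,::-1],None,fx=f,fy=f,interpolation=cv2.INTER_CUBIC))
    cv2.imwrite(f"pics/{fn}.png",np.hstack(im))
E
python3 - <<'E'
from h import *
a=[np.pi,0,BOX[2]-np.pi/2]
robot.move_pose(w([-128,0,230]),a); effector.grip(36,20)
robot.move_l(w([-128,0,110]),vel=250); robot.move_l(w([-128,0,75]),vel=80); print(robot.read_force().round(1))
effector.grip(0,20); print("grip",robot.read_grip_width(),robot.read_grasp_force(),robot.read_force().round(1))
for z in (80,85,87): robot.move_l(w([-126,0,z]),vel=50); print(z,robot.read_force().round(1))
robot.move_l(w([-136,0,86]),vel=50); print(robot.read_force().round(1),robot.read_grip_width())
effector.grip(30); robot.move_l(w([-136,0,125]),vel=80); robot.move_l(w([-126,0,220]),vel=250)
robot.move_pose(w([0,0,250],LID),[np.pi,0,LID[2]]); print(robot.read_clock())
snap("l2",(("top",(370,205,40,40)),("scene",(345,205,40,40))),10)
E
```

```text
[-1.   0.7  0.4]
grip 4.033354903721703 19.734549522399902 [-0.9 -0.6  0.2]
80 [-1.  -1.9 -2.7]
85 [-0.3 -1.7 -2.9]
87 [ 1.  -1.7 -3.6]
[ 1.8 -1.5 -4.1] 3.796328768169402
17.275
```

View pics/l2.png

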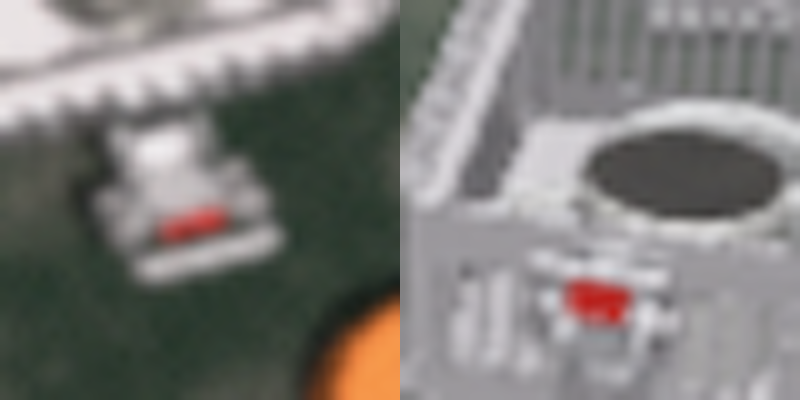

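The loop bar now lies outward past the red tab: (205,250) against (194,223) in the top crop. The lever is at about 0.3 and the opening is clear. Next is the lid.

```bash
cat >> h.py <<'E'
HZ=12.
def lidpose(E,th):
    c,s=np.cos(th),np.sin(th); return w([E[0]-90*c+(HZ-2)*s,E[1],E[2]+90*s+(HZ-2)*c]),[np.pi,th,BOX[2]]
def lidto(E,thd,vel):
    p,a=lidpose(E,np.radians(thd)); robot.move_l(p,vel=vel,attitude=a); return (robot.read_force()).round(1)
E
python3 - <<'E'
from h import *
a=[np.pi,0,LID[2]]
effector.grip(60); robot.move_l(w([0,0,60],LID),vel=250); robot.move_l(w([0,0,HZ],LID),vel=60); print(robot.read_force().round(1),robot.read_tool_pos())
effector.grip(0,90); print(robot.read_grip_width(),robot.read_grasp_force(),robot.read_force().round(1),robot.read_tool_pos())
robot.move_l(w([0,0,80],LID),vel=80); robot.move_l(w([0,0,245],LID),vel=200); print("held",robot.read_grip_width(),robot.read_force().round(1),robot.read_clock())
p,at=lidpose([66,0,225],0); robot.move_pose(p,at); print(robot.read_clock())
print(lidto([68,0,150],8,150)); snap("l3",(("top",(330,130,80,110)),("scene",(320,170,80,110))),5)
print(robot.read_clock())
E
```

```text
[ 0.6 -0.7  0.1] [600.35339934 199.60266133  12.24460317]
12.03402255628346 88.25280547142029 [-1.2  0.9  3.9] [600.32111568 199.70418326  12.70707982]
held 12.170670652750369 [-1.   0.3 -4. ] 22.1
23.7667
[ 1.   0.  -2.7]
24.4333
```

View pics/l3.png

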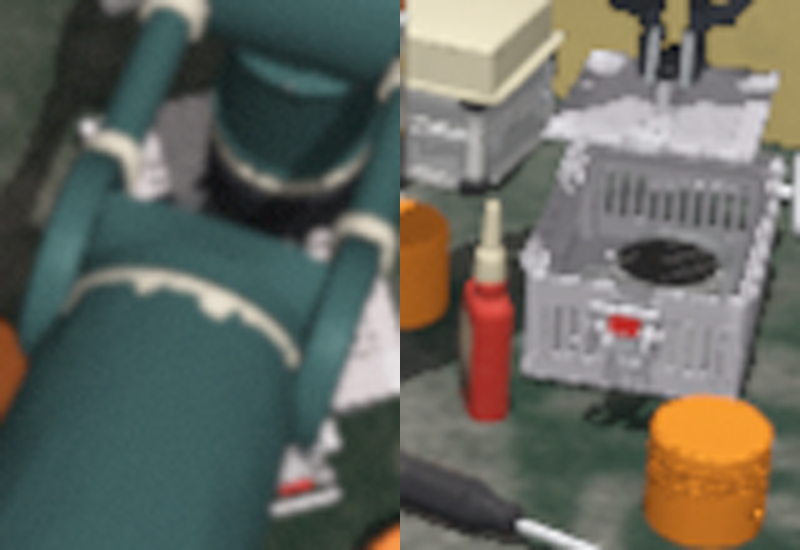

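The lid is held above the box, tilted with the catch end toward the robot, and the loop is still leaning out. Now I'll insert it with force checks.

Run:
```python
from h import *
th=np.radians(8);c,s=np.cos(th),np.sin(th)
for y in (60,-60): print(proj("scene",w([68-180*c,y,150+180*s+2])),"obs (391,202) right,(349.6,196) left")
f0=robot.read_force()
def go(E,t,v):
    f=lidto(E,t,v)-f0; print(E,t,f.round(1),robot.read_tool_pos().round(1)); return f
go([74,0,95],8,120)
f=go([75,0,80],8,60)
if np.abs(f).max()<8: f=go([75,0,73.2],8,40)
u=np.array([np.cos(BOX[2]),np.sin(BOX[2]),0])
if np.abs(f).max()<8:
    for x in (79,82,85,87,88,89,90,91,92,93):
        f=go([x,0,73.2],8,40)
        if f@u<-6 or abs(f[2])>12: break
print(robot.read_clock())
```

```text
[[348.02641589 195.95062894]] obs (391,202) right,(349.6,196) left
[[390.07622934 201.40646053]] obs (391,202) right,(349.6,196) left
[74, 0, 95] 8 [ 0.1 -0.6  0.1] [ 593.1 -252.1  117.6]
[75, 0, 80] 8 [0.1 0.2 1.1] [ 593.6 -251.5  101.8]
[75, 0, 73.2] 8 [-0.3 -0.4  0.3] [ 593.9 -251.6   95.3]
[79, 0, 73.2] 8 [-0.2 -1.4  0.2] [ 598.4 -250.9   95.9]
[82, 0, 73.2] 8 [-0.9 -0.4 -0.1] [ 601.1 -250.2   95.7]
[85, 0, 73.2] 8 [-1.   0.4 -0.1] [ 604.1 -249.6   95.7]
[87, 0, 73.2] 8 [ 0.2 -0.8  1.1] [ 605.9 -249.2   95.6]
[88, 0, 73.2] 8 [ 0.2  0.4 -0.2] [ 606.8 -248.9   95.7]
[89, 0, 73.2] 8 [ 1.4 -0.  -0. ] [ 607.8 -248.7   95.6]
[90, 0, 73.2] 8 [-0.5 -0.6 -0. ] [ 608.8 -248.5   95.6]
[91, 0, 73.2] 8 [-2.5  0.5  0.8] [ 609.1 -248.3   95.5]
[92, 0, 73.2] 8 [-6.3 -0.4  2.3] [ 609.1 -248.3   95.5]
28.0083
```

The tongue met the end wall at about 90.5 commanded, so the plain end is under the lip. I'll back off 2 mm and lower the catch end.

Run:
```python
from h import *
print(lidto([88.5,0,73.2],8,40))
f0=robot.read_force()
for t,z in ((6,73),(4,72.8),(2.5,72.6),(1.2,72.4),(0,72.2),(0,71.5),(0,71)):
    f=lidto([88.5,0,z],t,40)-f0; print(t,z,f.round(1),robot.read_tool_pos().round(1),robot.read_torque().round(2))
    if np.abs(f).max()>10: break
print(robot.read_clock())
```

```text
[-0.7 -0.5 -3.5]
6 73 [ 1.5  1.5 -0.1] [ 606.3 -249.    92.3] [ 0.   -0.14  0.04]
4 72.8 [1.5 0.1 0.4] [ 605.8 -249.1   89.1] [ 0.05 -0.12 -0.  ]
2.5 72.6 [ 1.2  0.2 -0.5] [ 605.6 -249.2   86.7] [-0.   -0.07  0.03]
1.2 72.4 [0.5 2.  0.4] [ 605.2 -249.3   84.4] [ 0.02 -0.03 -0.02]
0 72.2 [0.4 0.2 1.8] [ 605.3 -249.5   82.7] [-0.04 -0.    0.01]
0 71.5 [-1.3  0.8  9.2] [ 605.3 -249.5   82.7] [ 0.14  0.48 -0.01]
0 71 [-2.7  0.5 12.5] [ 605.3 -249.6   82.7] [ 0.23  0.63 -0.02]
30.0083
```

The lid is seated: the tool stopped at 82.7, which puts the underside at 70. I'll release and swing the loop in over the catch.

Run:
```python
from h import *
effector.grip(45); print(robot.read_grip_width(),robot.read_force().round(1))
p=robot.read_tool_pos(); robot.move_l(p+[0,0,50],vel=120); effector.grip(0,40)
a=[np.pi,0,BOX[2]]
robot.move_l(w([-80,0,165]),vel=250,attitude=a); robot.move_l(w([-178,0,150]),vel=250,attitude=a); robot.move_l(w([-178,0,83]),vel=150)
f0=robot.read_force()
for x,z in ((-160,83),(-150,84),(-142,86),(-134,88),(-127,88.5),(-121,89)):
    robot.move_l(w([x,0,z]),vel=60); print(x,(robot.read_force()-f0).round(1))
robot.move_l(w([-125,0,120]),vel=120); robot.move_l(w([-190,-60,230]),vel=250); robot.move_joints(robot.read_qpos()+np.array([-.5,0,0,0,0,0]));print(robot.read_clock())
snap("l4",(("top",(345,150,60,90)),("scene",(330,180,70,90))),6)
```

```text
44.79603620903065 [0.4 0.5 0.3]
-160 [-1.1  1.   0.3]
-150 [-1.1 -0.6  0.6]
-142 [0.1 0.2 0.4]
-134 [-0.2 -0.7  0.7]
-127 [-0.   0.3  0.4]
-121 [-0.8  0.6  0.9]
37.175
```

View pics/l4.png

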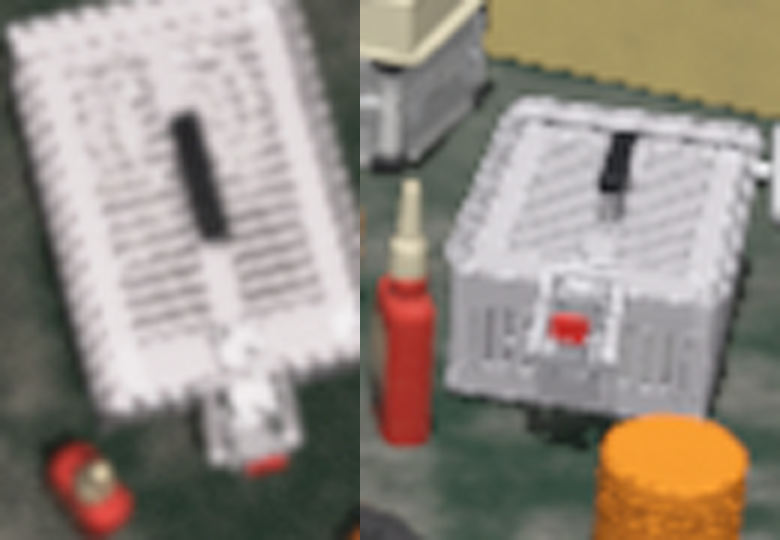

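The loop now leans inward with its bar over the catch ((240,345) in the top half), the lid lies level inside the rim, and the tab is at (265,463), a lever of about 0.35. I'll check reach and the clearance to the orange decoy before pushing the lever.

```bash
cat >> h.py <<'E'
def push(q,y=-3.):
    r=np.clip((q-.2)/1.2,0,1); b=np.radians(8+25*r); k=6*r; e=np.array([np.cos(b),0,np.sin(b)])
    t=tab(q)-k*e; t[1]=y; return w(t),[np.pi,-b,BOX[2]]
E
python3 - <<'E'
from h import *
print("decoy",inbox(onz("top",[[414,246]],60)).round(0))
for q in np.arange(0,2.5,.3): print(q.round(1),inbox(push(q)[0]).round(0),np.degrees(push(q)[1][1]).round(0),robot.ik(*push(q)).round(2))
E
```

```text
decoy [[-204.  -57.   60.]]
0.0 [[-127.   -3.   85.]] -8.0 [-0.63  0.12  2.07  0.14  0.86  0.64]
0.3 [[-137.   -3.   78.]] -10.0 [-0.67  0.11  2.11  0.18  0.82  0.57]
0.6 [[-145.   -3.   69.]] -16.0 [-0.74  0.08  2.18  0.34  0.75  0.38]
0.9 [[-151.   -3.   57.]] -23.0 [-0.81  0.07  2.24  0.54  0.69  0.14]
1.2 [[-153.   -3.   45.]] -29.0 [-0.89  0.09  2.29  0.77  0.66 -0.13]
1.5 [[-151.   -3.   33.]] -33.0 [-0.93  0.12  2.32  0.94  0.66 -0.32]
1.8 [[-145.   -3.   23.]] -33.0 [-0.91  0.15  2.32  0.97  0.64 -0.35]
2.1 [[-137.   -3.   15.]] -33.0 [-0.9   0.17  2.32  0.99  0.62 -0.36]
2.4 [[-126.   -3.   10.]] -33.0 [-0.88  0.19  2.31  1.01  0.61 -0.36]
```

The decoy at (-204,-57) is close to where the gripper body would go with a steep tilt, so I'll limit the tilt to 20° and offset y by +4.

```bash
sed -i 's/8+25\*r/5+15*r/; s/y=-3\./y=4./' h.py
python3 - <<'E'
from h import *
p,a=push(.1); robot.move_pose(p+[0,0,90],a); robot.move_l(p+[0,0,12],vel=200,attitude=a)
f0=robot.read_force()
for q in np.arange(.25,2.26,.2):
    p,a=push(q); robot.move_l(p,vel=60,attitude=a); f=robot.read_force()-f0; print(q.round(2),f.round(1),(inbox(robot.read_tool_pos())-inbox(p)).round(1))
    if np.abs(f).max()>20: break
print(robot.read_clock())
E
```

```text
0.25 [-1.9  0.3  0.8] [[-0.2  0.1  0. ]]
0.45 [-0.7  0.3 -0.2] [[-0.6  0.3 -0.2]]
0.65 [-0.7  0.2 -0.3] [[-0.3  0.2 -0.1]]
0.85 [-1.1  0.3 -0.1] [[-0.2  0.2 -0.1]]
1.05 [-1.3  0.8  0.2] [[-0.1  0.   0.1]]
1.25 [-0.5 -0.3 -0.7] [[-0.1  0.   0.1]]
1.45 [-0.7 -0.8  0.2] [[-0.   0.   0.1]]
1.65 [-1.  -0.4 -1.1] [[ 0.3  0.  -0.1]]
1.85 [-1.4  0.1 -0.4] [[ 0.   0.3 -0.5]]
2.05 [-1.6  0.1 -0.9] [[ 0.1  0.3 -0.5]]
2.25 [-1.   0.2 -0.8] [[ 0.2  0.2 -0.3]]
42.4167
```

The push forces were low. I've used up my picture views, so I'll back off and read the lever angle from the red tab numerically.

```bash
cat >> h.py <<'E'
def leverq(tag):
    obs={}
    for n,(u,v,a,b) in (("top",(378,215,25,30)),("scene",(352,222,22,40))):
        p,d=cams.snapshot(n);np.savez(f"{tag}_{n}.npz",p=p,d=d)
        h=cv2.cvtColor(p,cv2.COLOR_RGB2HSV);r=((h[...,1]>120)&((h[...,0]<6)|(h[...,0]>170)))[v:v+b,u:u+a]
        k=np.argwhere(r)[:,::-1]+[u,v]; obs[n]=(k.mean(0).round(1) if len(k) else None,len(k))
        Q=np.arange(0,2.5,.05)
        if len(k)>1: e=[np.linalg.norm(proj(n,w(tab(q)))[0]-obs[n][0]) for q in Q]; print(n,obs[n],"q",Q[np.argmin(e)].round(2),"err",round(min(e),1))
        else: print(n,obs[n])
E
python3 - <<'E'
from h import *
p=inbox(robot.read_tool_pos())[0]
robot.move_l(w(p+[-35,0,5]),vel=150); robot.move_l(w([-175,4,150]),vel=250); robot.move_l(w([-190,-60,230]),vel=250)
robot.move_joints(robot.read_qpos()+np.array([-.5,0,0,0,0,0]));print(robot.read_clock())
leverq("l5")
E
```

```text
45.1083
top (array([385. , 223.6]), 20) q 2.45 err 0.4
scene (array([364.1, 249.1]), 30) q 1.75 err 0.6
```

Run:
```python
from h import *
for q in (1.6,1.75,1.9,2.1,2.3,2.443): print(q,tab(q).round(0),proj("top",w(tab(q))).round(1),proj("scene",w(tab(q))).round(1))
for n,(u,v,a,b) in (("top",(378,215,25,30)),("scene",(352,222,22,40))):
    p=np.load(f"l5_{n}.npz")["p"];h=cv2.cvtColor(p,cv2.COLOR_RGB2HSV);r=((h[...,1]>120)&((h[...,0]<6)|(h[...,0]>170)))[v:v+b,u:u+a]
    k=np.argwhere(r);print(n,(k.min(0)+[v,u]),(k.max(0)+[v,u]))
    if n=="top":
        P=cloud(n,np.load(f"l5_{n}.npz")["d"])[v:v+b,u:u+a][r]; print(np.median(inbox(P),0).round(0))
    else:
        P=cloud(n,np.load(f"l5_{n}.npz")["d"])[v:v+b,u:u+a][r]; print(np.median(inbox(P),0).round(0))
# loop bar bright profile between catch tip and edge, depth
P=inbox(cloud("top",np.load("l5_top.npz")["d"]).reshape(-1,3)); 
for x in range(-150,-84,5):
    m=(abs(P[:,0]-x)<2.5)&(abs(P[:,1])<8)&(P[:,2]>-10)&(P[:,2]<120); m2=(abs(P[:,0]-x)<2.5)&(abs(abs(P[:,1])-18)<4)&(P[:,2]>-10)&(P[:,2]<120)
    print(x,m.sum(),np.percentile(P[m,2],[20,50,90]).round(0) if m.sum() else "",m2.sum(),np.percentile(P[m2,2],[20,50,90]).round(0) if m2.sum() else "")
```

```text
1.6 [-144.    0.   32.] [[388.2 231.4]] [[363.5 248.4]]
1.75 [-141.    0.   27.] [[387.7 230.6]] [[363.6 249.3]]
1.9 [-138.    0.   23.] [[387.2 229.5]] [[363.7 249.9]]
2.1 [-132.    0.   18.] [[386.5 227.7]] [[363.9 250.3]]
2.3 [-125.    0.   14.] [[385.8 225.6]] [[364.1 250.2]]
2.443 [-120.    0.   13.] [[385.2 224. ]] [[364.4 249.7]]
top [222 382] [225 388]
[-118.    1.    8.]
scene [247 361] [251 367]
[-116.    1.   15.]
-150 8 [-5. -1.  2.] 7 [-2.  1.  1.]
-145 8 [-4.  0.  2.] 10 [-5. -2.  2.]
-140 10 [-2.  1.  3.] 9 [-0.  0.  3.]
-135 9 [-5. -3.  1.] 7 [-3. -1.  3.]
-130 11 [-2.  0.  1.] 8 [-3.  0.  3.]
-125 9 [-4. -2.  2.] 10 [-4. -3.  1.]
-120 10 [ 1.  5. 13.] 6 [0. 1. 3.]
-115 16 [10. 20. 54.] 9 [-4. -2.  2.]
-110 15 [54. 59. 85.] 9 [-1.  2. 53.]
-105 15 [73. 82. 86.] 17 [38. 58. 84.]
-100 8 [75. 78. 82.] 5 [-3. -1. 23.]
-95 11 [69. 76. 79.] 21 [18. 54. 77.]
-90 11 [76. 77. 80.] 8 [69. 70. 74.]
-85 11 [76. 79. 82.] 12 [69. 73. 75.]
```

Both views fit the closed stop, with the tab at box (-118, 1, 10). I'll do a last check on the bar height and the bystanders.

Run:
```python
from h import *
for n in ("top",):
    D=[np.load("l5_top.npz")["d"]]+[cams.snapshot("top")[1] for _ in range(6)]
    P=inbox(cloud(n,np.median(D,0)).reshape(-1,3))
    for lo,hi in ((0,9),(11,21),(-21,-11),(30,55),(-55,-30)):
        m=(P[:,1]>lo)&(P[:,1]<hi)&(P[:,0]>-116)&(P[:,0]<-98)&(P[:,2]>66)&(P[:,2]<95); print((lo,hi),P[m][:,[0,2]].round(0).tolist())
    m=(abs(P[:,1])<50)&(abs(P[:,0])<75)&(P[:,2]>60)&(P[:,2]<86)
    A=np.c_[P[m][:,:2],np.ones(m.sum())]; print("lid plane",np.linalg.lstsq(A,P[m][:,2],rcond=None)[0].round(3))
p0=np.load("s0_top.npz")["p"].astype(int);p1=np.load("l5_top.npz")["p"].astype(int)
for nm,(u,v,a,b) in dict(spray=(275,140,32,35),tin=(278,233,30,30),bottle=(350,218,20,24),dec1=(308,188,30,30),dec2=(398,230,32,32)).items():
    print(nm,np.abs(p1-p0)[v:v+b,u:u+a].mean().round(1))
print(robot.read_clock())
```

```text
(0, 9) [[-98.0, 78.0], [-100.0, 78.0], [-100.0, 76.0], [-101.0, 76.0], [-103.0, 82.0], [-104.0, 82.0], [-104.0, 81.0], [-106.0, 81.0], [-106.0, 82.0], [-107.0, 79.0], [-109.0, 83.0], [-110.0, 84.0], [-110.0, 82.0]]
(11, 21) [[-103.0, 83.0], [-104.0, 83.0], [-104.0, 82.0], [-106.0, 82.0], [-106.0, 83.0]]
(-21, -11) [[-98.0, 77.0], [-102.0, 80.0], [-103.0, 83.0], [-105.0, 82.0], [-105.0, 80.0]]
(30, 55) []
(-55, -30) []
lid plane [1.0000e-03 1.0000e-02 7.1963e+01]
spray 1.3
tin 1.3
bottle 1.5
dec1 1.3
dec2 1.4
45.5083
```

The bar sits about 4–5 mm above the catch plate, behind its tip and at both ends, so it is hooked. The lid is level and nothing else has moved. Handing it in.

```bash
python3 -c "
from station import job
print(job.finish_job())"
```

```text
the job is handed in; nothing more can be done
None
```

The box is closed and handed in at about 45.5 s: lid seated level under the lip, loop over the catch, lever snapped flat, and the spray can, grease tin and thread-lock bottle unmoved; I checked the final latch state from depth and colour measurements, not a viewed picture.

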